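# Start the parts dryer on the model-building table

## Robot

A 6-joint arm with a two-finger parallel gripper is mounted at the origin on the work surface. World frame = base frame: x ahead of the robot, y to its left, z up, the work surface at z = 0. Lengths are in m, angles in rad, forces in N, time in s.
With the tool pointing down it reaches from about 0.25 to 0.775 m from the base axis. Payload 8.9 kg.
Tool frame: the origin (TCP) lies at the very end of the fingers, on their centre line; the grasp point (between the pads) lies 19 mm behind it; z points along the fingers, y is the direction in which the jaws open and shut (so a half turn about z gives the same grasp; the last joint's range is limited). The gripper opens to 85 mm and grips with 20 to 120 N. Pads are 22 mm wide; open, the fingers measure 114 mm over their backs; the gripper's body (76 mm by 85 mm) begins 54 mm behind the grasp point. The pads swing forward as they close: fully open they stand 13 mm farther back than shut.
Start: joints at [1.079, 0.291, -0.153, 1.127, 0, 1.431], TCP at [0.181, 0.493, 0.231] pointing down, gripper open.
Joint ranges: [-2.52, 2.52], [-0.91, 1.74], [-1.3, 1.37], [-1.96, 2.02], [-1.52, 1.47], [-3.14, 3.14]. Speed limits (rad/s): [2.22, 2.22, 2.79, 3.14, 3.14, 3.14].

## Interface

Orientations are given as a rotation vector (axis times angle).
In Python, from plant import get_state, snapshot, calibration, hand_in gives the robot as it stands. The module is installed in compiled form; this text tells all that it offers.
- The arm moves only by the tool apply_moves, never from a script. Its argument "rows" is text: rows parted by semicolons, each of 5 numbers parted by spaces: the finger opening in m, from 0 to 0.0854, then the shift along the tool's x, y, z in m, then the turn about the tool's z in rad. A call has 1 to 10 rows; each row shifts and turns the commanded pose from where the row before left it, along the tool's axes as they then stand; what a row does not reach is not made up. A row lasts 1/8 s, in which the tool goes at most 62.5 mm and 10.7 degrees, less where a joint would pass 70% of its speed; a pose out of reach is approached as far as the arm can. A call is refused whole if a number of a shift passes 0.0625 or a number of a turn 0.188, either way. A call with a gripper value outside its range is refused whole. The fingers move at their own pace and stop on an object; "newtons" is the grip in N (left out, the last holds). Time passes only in rows, so rows that do not move let the fingers close. It gives the time, the measured TCP pose, the force and the opening at its end, in the units of the state.
- get_state(): the state, without advancing time (a new reading comes with each control period).
- snapshot(name): name is "scene" or "top" or "wrist"; returns the picture (384x512x3 uint8, red, green, blue); there is no depth.
- calibration(name): a dict with "fovy" (degrees; the focal length in pixels is half the picture's height over the tangent of half this angle, whatever the lens; pixels are square), "cx", "cy" (the principal point, pixels), "R" (3x3) and "t" (3): a world point X has camera coordinates R X + t. Camera axes: x right, y down, z forward; pixel columns grow to the right and rows downward; lengths in m; the calibration is good to about 2 mm. A picture is of the moment at which its call begins: read the wrist's pose just before it. calibration takes no time and is no camera call; for the wrist camera it gives the pose at the moment of the call.
- hand_in(): hands the job in, once; it reports no verdict.
The state is a dict: "time": time; "joints": joint angles; "dq": joint speeds; "effort": joint torques, N m; "tcp_pos": TCP position; "eef_rot": TCP orientation; "ft_force": force on the tool from outside, world axes, zero at the start; "moment": the same for the moment, N m; "opening": finger opening in m.
Only numpy, scipy, OpenCV 4.12 (cv2) and the standard library are available. Lean on these libraries where they do the work, as an engineer would, in place of code of your own. Each camera call takes 0.05 s, during which the arm holds its last target.

## Task

Start a drying run for the freshly painted model parts (it is all done by pushing and pressing, nothing needs to be gripped): push the dryer's drawer fully shut, then press down the raised far half of the rocker on the control unit so that it tips fully over to on, then press the round key right down and let it spring back. Do not press the square key, do not pick up or shove the control unit, and leave everything else on the table where it stands.

Things in the scene. Friction and masses are not known exactly. Their poses are not given: they have to be found in the camera images.
- dryer: parts dryer: low white cabinet fixed to the table, 170 mm deep (x) by 170 mm wide (y) by 80 mm tall; it stands to the left or to the right of the middle. Origin under its centre; its x axis points from its drawer side to its back, so its front (drawer side) faces -x, roughly the robot
- drawer (a joint): how far the dryer's drawer stands open, in m: 0 = fully shut (its stop), grows as it comes out towards the dryer's -x; starts 0.035 to 0.065. It slides with about 1.5 N of friction and stays where it is left
- drawer_front (a point): middle of the outer face of the drawer's grip ridge, which is the foremost face of the drawer, 42 mm above the table; moves with the drawer; axes as the dryer. The ridge is 110 mm wide and 12 mm tall (36 to 48 mm above the table) and stands 8 mm proud of the drawer's front plate (160 mm wide, from 14 to 70 mm above the table). With the drawer shut this point is 101 mm in front of the dryer's centre
- unit: control unit: loose grey box of about 0.85 kg, 68 mm (x) by 190 mm (y) by 36 mm tall, standing on the table on the other side of the middle from the dryer; three black controls in a row along y on its top. Origin under its centre; x points away from the robot, y to the robot's left along the row. From -y to +y: rocker (y = -64 mm), square key (y = 0), round key (y = +64 mm)
- rocker (a joint): angle of the rocker switch in rad: 0 = off (its half farther from the robot, unit +x, stands raised), 0.4 = on (that half pressed fully down, stop). It tips with about 3 to 4 N pressed on the raised half and stays where it is left; starts 0 to 0.03
- rocker_raised (a point): point on the top face of the rocker's raised (unit +x) half, 16 mm from its pivot line, about 55 mm above the table when off and 49 mm when on. The rocker's top is 48 mm (x) by 26 mm (y); the pivot line runs along the unit's y. This point turns with the rocker
- round_key (a joint): travel of the round key in m: 0 = up, 0.006 = right down; springs back. It starts to move at about 1.4 N and needs about 4 N to be right down
- round_key_top (a point): middle of the top of the round key (30 mm across), 50 mm above the table when up; pressed straight down; the key stands 10 mm proud of its bezel
- square_key (a joint): travel of the square key in m: 0 = up, 0.006 = right down; springs back, same spring as the round key
- square_key_top (a point): middle of the top of the square key (29 x 29 mm), 50 mm above the table when up; not to be pressed
- paint_bottle: small upright paint bottle, 32 mm across, 68 mm tall, standing in front of the gap between dryer and control unit; origin under its centre; to be left alone
- thinner_jar: small amber jar, 40 mm across, 45 mm tall, standing on the rear part of the dryer's top; origin under its centre; to be left alone
- model_hull: grey model ship hull on two wooden cradles, 160 x 32 mm, 45 mm tall, between dryer and control unit; origin under its centre; to be left alone
- putty_tin: round tin, 64 mm across, 50 mm tall, at the left side of the work; origin under its centre; to be left alone
- sanding_block: cork sanding block, 70 x 40 x 26 mm, at the right side of the work; origin under its centre; to be left alone
- flat_brush: paint brush, 160 mm long, lying flat at the right side of the work; origin on its underside; to be left alone
Not all that is in view belongs to the job. What is shaped like the unit but orange is not meant.

How it is judged:
By the outcome, as a careful person would: the job done as asked, in the order asked, and still so for the second after the job is handed in, with the robot touching nothing.
It also fails if it takes over 51 s, if anything falls off the work surface, if the arm or the gripper's body presses on something with over 40 N, if the wrist force passes 120 N, or if a joint passes its speed limit or range.

## Working session

There is one attempt and no reset: what is moved stays moved. The work goes in short steps, Python scripts to look and compute and a tool call to move; the robot and the scene stay as the last step left them, time stands still between calls to the robot, and variables do not carry over. Pictures are saved under pics/ and viewed, and the job is handed in when it is done.

Besides the shell and the picture viewer there is one more tool, called after "Emit:" as a command line: name --argument value ..., lists and objects as JSON in quotes. apply_moves: Moves the arm, as the interface text tells. Its arguments: {"type":"object","properties":{"rows":{"type":"string"},"newtons":{"type":"number"}},"required":["rows"]}

```bash
mkdir -p pics; python3 - <<'E'
from plant import *
import cv2,numpy as np
s=get_state()
for k in s: print(k,np.round(s[k],4))
for n in ["scene","top"]:
    c=calibration(n); print(n,c)
    cv2.imwrite(f"pics/{n}0.png",snapshot(n)[:,:,::-1])
E
```

```text
time 0.0
joints [ 1.0787  0.2913 -0.1542  1.1267 -0.      1.4315]
dq [ 0.0018  0.0013  0.0005 -0.0012 -0.0006 -0.0006]
effort [-3.00000e-03 -5.37148e+01  3.31368e+01  1.57000e-02 -5.00000e-04
  0.00000e+00]
tcp_pos [0.1812 0.4923 0.2307]
eef_rot [-5.5120e-01 -3.0925e+00  2.0000e-03]
ft_force [-0.4679  0.1811 -0.252 ]
moment [-0.0263  0.0196  0.0136]
opening 0.0855
scene {'fovy': 56.35639652936379, 'cx': 256.53447114212923, 'cy': 193.0610769287648, 'R': array([[ 0.10923411,  0.99397007, -0.00956093],
       [ 0.64365457, -0.0780587 , -0.76132492],
       [-0.7574805 ,  0.07700871, -0.64830005]]), 't': array([-0.04109824, -0.25719628,  1.3571035 ])}
top {'fovy': 43.86096239814139, 'cx': 256.3490763168255, 'cy': 198.85347966723205, 'R': array([[ 0.00164226, -0.99971634,  0.02376014],
       [-0.98419967, -0.00582271, -0.17696641],
       [ 0.17705456, -0.0230941 , -0.98393005]]), 't': array([-0.01674816,  0.5328104 ,  1.4033941 ])}
```

View pics/scene0.png

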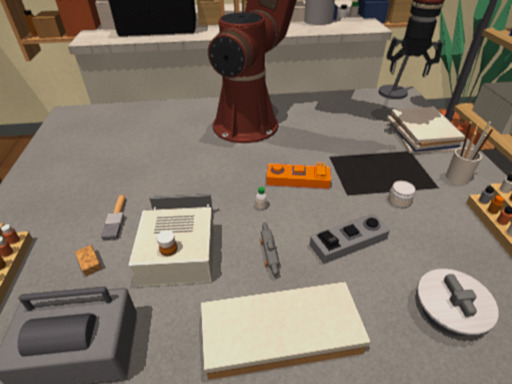

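View pics/top0.png

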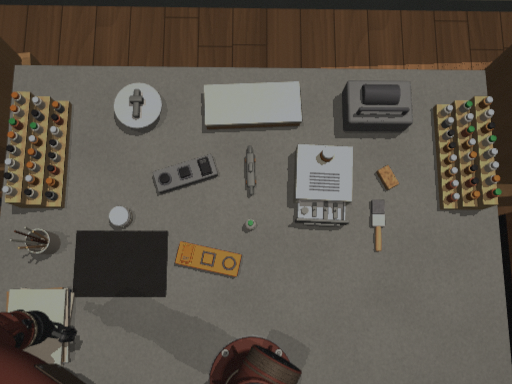

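The scene picture faces the robot. In the top picture the white dryer is at (325,175) with its open drawer facing the robot (handle at about row 222). The grey unit is centred near (185,174), with the round key at (165,178), the square key at (185,172) and the rocker at (205,166). The orange decoy is at (208,259). I'll zoom in next.

```bash
python3 - <<'E'
import cv2,numpy as np
t=cv2.imread("pics/top0.png"); s=cv2.imread("pics/scene0.png")
cv2.imwrite("pics/zu.png",np.hstack([cv2.resize(t[145:205,145:225],None,fx=5,fy=5,interpolation=cv2.INTER_CUBIC),cv2.resize(s[205:265,305:395],None,fx=4.4,fy=5,interpolation=cv2.INTER_CUBIC)[:300]]))
cv2.imwrite("pics/zd.png",np.hstack([cv2.resize(t[140:230,285:365],None,fx=5,fy=5,interpolation=cv2.INTER_CUBIC),cv2.resize(s[190:280,125:205],None,fx=5,fy=5,interpolation=cv2.INTER_CUBIC)]))
E
```

```text
(no output)
```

View pics/zu.png

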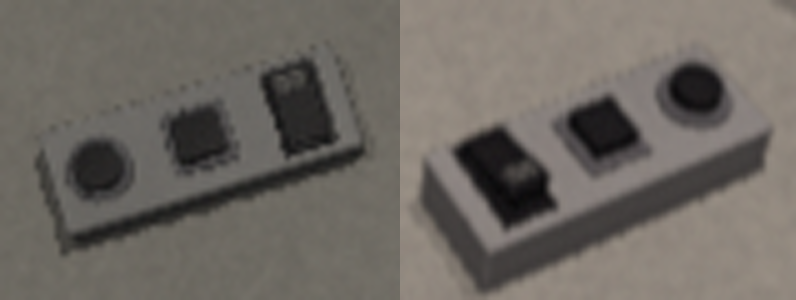

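View pics/zd.png

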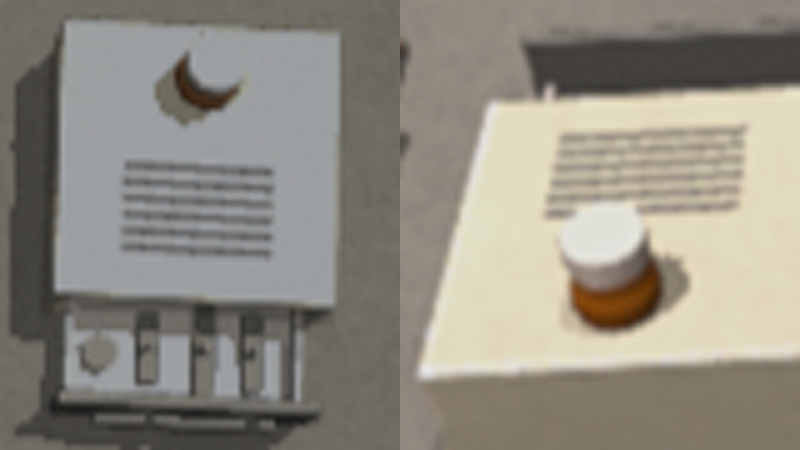

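```bash
cat > h.py <<'E'
import numpy as np,cv2,json,os
from plant import *
def ray(c,u,v):
    f=192/np.tan(np.radians(c['fovy'])/2)
    d=np.array([(u-c['cx'])/f,(v-c['cy'])/f,1.]); R=np.array(c['R'])
    return -R.T@np.array(c['t']), R.T@d/np.linalg.norm(d)
def onz(c,u,v,z):
    o,d=ray(c,u,v); return o+d*(z-o[2])/d[2]
def tri(obs):
    A=np.zeros((3,3));b=np.zeros(3);L=[]
    for c,u,v in obs:
        o,d=ray(c,u,v);P=np.eye(3)-np.outer(d,d);A+=P;b+=P@o;L.append((o,P))
    X=np.linalg.solve(A,b); return X,[round(1e3*np.linalg.norm(P@(X-o)),1) for o,P in L]
def proj(c,X):
    f=192/np.tan(np.radians(c['fovy'])/2); p=np.array(c['R'])@X+np.array(c['t'])
    return p[:2]/p[2]*f+[c['cx'],c['cy']]
E
python3 - <<'E'
from h import *
t=cv2.imread("pics/top0.png"); s=cv2.imread("pics/scene0.png")
T=calibration("top");S=calibration("scene")
def blobs(im,x0,y0,x1,y1,thr):
    z=cv2.resize(im[y0:y1,x0:x1],None,fx=8,fy=8,interpolation=cv2.INTER_CUBIC)
    g=cv2.cvtColor(z,cv2.COLOR_BGR2GRAY);m=(g<thr).astype(np.uint8)
    n,l,st,ce=cv2.connectedComponentsWithStats(m)
    return [(np.round((ce[i]+.5)/8-.5+[x0,y0],2),st[i,4]/64, [st[i,0]/8+x0,st[i,1]/8+y0,st[i,2]/8,st[i,3]/8]) for i in range(1,n) if st[i,4]>64*15]
for b in blobs(t,150,152,222,196,55):print('top',b)
for b in blobs(s,308,212,392,262,50):print('scene',b)
# unit top corners from zoom: top view
def zt(x,y): return ((x+.5)/5-.5+145,(y+.5)/5-.5+145)
for p in [(42,135),(325,45),(365,148),(68,235)]:
    print(p,np.round(onz(T,*zt(*p),0.036),4))
# dryer top corners
def zd(x,y): return ((x+.5)/5-.5+285,(y+.5)/5-.5+140)
print('dryer')
for p in [(66,20),(340,33),(333,305),(55,292)]:
    print(p,np.round(onz(T,*zd(*p),0.08),4))
for p in [(60,405),(318,412),(95,420),(270,427)]:
    print('front',p,np.round(onz(T,*zd(*p),0.07),4),np.round(onz(T,*zd(*p),0.048),4))
E
```

```text
top (array([204.43, 166.87]), np.float64(158.40625), [np.float64(197.375), np.float64(157.25), np.float64(14.875), np.float64(19.125)])
top (array([184.08, 171.92]), np.float64(100.71875), [np.float64(178.875), np.float64(166.5), np.float64(11.875), np.float64(11.875)])
top (array([164.05, 178.21]), np.float64(86.09375), [np.float64(159.25), np.float64(173.5), np.float64(10.625), np.float64(11.0)])
top (array([187.6 , 184.22]), np.float64(152.6875), [np.float64(159.375), np.float64(174.5), np.float64(58.375), np.float64(19.875)])
scene (array([371.74, 222.52]), np.float64(90.0), [np.float64(366.125), np.float64(218.25), np.float64(12.125), np.float64(9.5)])
scene (array([350.59, 230.39]), np.float64(118.765625), [np.float64(343.25), np.float64(224.75), np.float64(15.75), np.float64(12.125)])
scene (array([328.27, 239.95]), np.float64(216.359375), [np.float64(317.75), np.float64(231.0), np.float64(22.25), np.float64(19.25)])
(42, 135) [0.6185 0.3039 0.036 ]
(325, 45) [0.6773 0.1308 0.036 ]
(365, 148) [0.6117 0.1049 0.036 ]
(68, 235) [0.5558 0.2855 0.036 ]
dryer
(66, 20) [ 0.6987 -0.1399  0.08  ]
(340, 33) [ 0.6919 -0.3073  0.08  ]
(333, 305) [ 0.5234 -0.2973  0.08  ]
(55, 292) [ 0.5303 -0.131   0.08  ]
front (60, 405) [ 0.4638 -0.1342  0.07  ] [ 0.4667 -0.1366  0.048 ]
front (318, 412) [ 0.4603 -0.2884  0.07  ] [ 0.4632 -0.2932  0.048 ]
front (95, 420) [ 0.4549 -0.1549  0.07  ] [ 0.4577 -0.1577  0.048 ]
front (270, 427) [ 0.4512 -0.2594  0.07  ] [ 0.4539 -0.2638  0.048 ]
```

```bash
python3 - <<'E'
from h import *
T=calibration("top");S=calibration("scene")
for n,a,b in [('round',(164.05,178.21),(371.74,222.52)),('square',(184.08,171.92),(350.59,230.39)),('rocker',(204.43,166.87),(328.27,239.95))]:
    X,r=tri([(T,*a),(S,*b)]);print(n,X.round(4),r,'on .05:',onz(T,*a,.05).round(4),onz(S,*b,.05).round(4))
s=cv2.imread("pics/scene0.png")
# scene view dryer rear corners (zoom from zd: offset 400)
def zs(x,y): return ((x-400+.5)/5-.5+125,(y+.5)/5-.5+190)
for p in [(490,102),(420,377)]: print(p,onz(S,*zs(*p),.08).round(4))
E
```

```text
round [0.5963 0.2676 0.0419] [np.float64(0.6), np.float64(0.6)] on .05: [0.5947 0.2668 0.05  ] [0.6039 0.2625 0.05  ]
square [0.6165 0.2068 0.042 ] [np.float64(0.8), np.float64(0.8)] on .05: [0.6148 0.2065 0.05  ] [0.6237 0.2024 0.05  ]
rocker [0.6348 0.146  0.0353] [np.float64(0.0), np.float64(0.0)] on .05: [0.6312 0.1448 0.05  ] [0.6476 0.1408 0.05  ]
(490, 102) [ 0.523  -0.2987  0.08  ]
(420, 377) [ 0.6931 -0.3058  0.08  ]
```

```bash
cat >> h.py <<'E'
from scipy.spatial.transform import Rotation as Ro
def pose():
    s=get_state(); R=Ro.from_rotvec(s['eef_rot']).as_matrix(); return np.array(s['tcp_pos']),R
def yaw(R): return np.arctan2(-R[1,0],-R[0,0])
def plan(p,yw,tp,tyw):
    """turn first (tool rad), then shift in tool axes"""
    dy=(tyw-yw+np.pi)%(2*np.pi)-np.pi
    R=np.array([[-np.cos(tyw),-np.sin(tyw),0],[-np.sin(tyw),np.cos(tyw),0],[0,0,-1]])
    return -dy, R.T@(np.array(tp)-np.array(p))
E
python3 - <<'E'
from h import *
p,R=pose();c=calibration("wrist");print(p.round(4),yaw(R),R.round(3))
o=-np.array(c['R']).T@c['t'];print('cam rel tool',(R.T@(o-p)).round(4),(R.T@np.array(c['R']).T).round(3),c['fovy'])
print(plan(p,yaw(R),[.58,.2,.25],.3))
E
```

```text
[0.1812 0.4923 0.2308] -0.35281711634568935 [[-0.938  0.346 -0.001]
 [ 0.346  0.938 -0.001]
 [ 0.    -0.001 -1.   ]]
cam rel tool [ 0.0766  0.001  -0.1434] [[ 0.001 -0.955 -0.296]
 [ 1.     0.     0.001]
 [-0.001 -0.296  0.955]] 65.16567746378763
(np.float64(-0.6528171163456893), array([-0.29459795, -0.39709668, -0.01922707]))
```

Emit:
apply_moves --rows "0 0 0 0 -0.163; 0 0 0 0 -0.163; 0 0 0 0 -0.163; 0 0 0 0 -0.163; 0 -0.0295 -0.04 -0.002 0; 0 -0.0295 -0.04 -0.002 0; 0 -0.0295 -0.04 -0.002 0; 0 -0.0295 -0.04 -0.002 0; 0 -0.0295 -0.04 -0.002 0; 0 -0.0295 -0.04 -0.002 0" --newtons 60

```text
time: 1.35
tcp_pos: [0.4223, 0.3143, 0.2432]
eef_rot: [0.468, -3.106, 0.0]
ft_force: [0.3, 0.9, 0.5]
opening: 0.0001
```

Emit:
apply_moves --rows "0 -0.0295 -0.04 -0.002 0; 0 -0.0295 -0.04 -0.002 0; 0 -0.0295 -0.04 -0.002 0; 0 -0.0295 -0.04 -0.002 0; 0 0 0 0 0; 0 0 0 0 0; 0 0 0 0 0"

```text
time: 2.22
tcp_pos: [0.5803, 0.1982, 0.2513]
eef_rot: [0.47, -3.106, -0.0]
ft_force: [0.2, 0.4, -0.1]
opening: 0.0002
```

```bash
python3 - <<'E'
from h import *
import pickle
c=calibration("wrist");im=snapshot("wrist");p,R=pose();print(p,yaw(R),get_state()['opening'],get_state()['time'])
pickle.dump((c,im),open('w1.pkl','wb'))
cv2.imwrite("pics/w1.png",cv2.resize(im[:,:,::-1],None,fx=1.5,fy=1.5))
E
```

```text
[0.58033919 0.1982344  0.25141343] 0.30055543870435386 9.63802319541869e-05 2.275
```

View pics/w1.png

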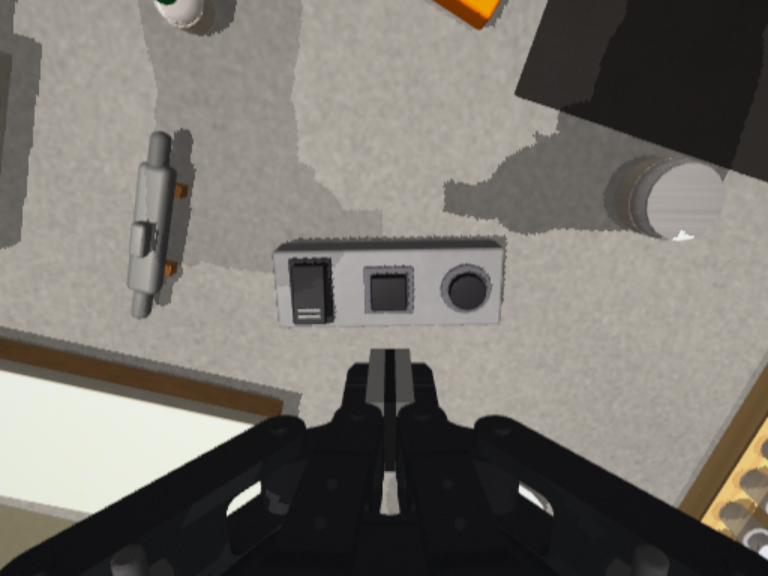

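The wrist picture shows the unit from the robot side (down in the picture is away from the robot). The rocker is at (311,290) with its raised, line-marked end at (309,314). The square key is at (388,292) and the round key at (467,290), in 1.5x pixels. I'll take a second wrist view for heights on the way to the dryer.

```bash
python3 - <<'E'
from h import *
import pickle
c,im=pickle.load(open('w1.pkl','rb'))
cv2.imwrite("pics/w1z.png",cv2.resize(im[150:225,175:345,::-1],None,fx=4.5,fy=4.5,interpolation=cv2.INTER_CUBIC))
p,R=pose();print(plan(p,yaw(R),[.54,.17,.25],.3))
E
```

```text
(np.float64(0.0005554387043540387), array([ 0.04688133, -0.01505231,  0.00141343]))
```

View pics/w1z.png

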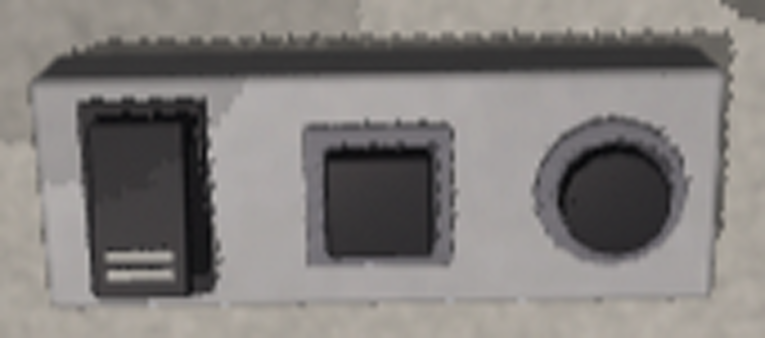

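Emit:
apply_moves --rows "0 0.04 0.03 0 0; 0 0.04 0.03 0 0; 0 0 0 0 0; 0 0 0 0 0"

```text
time: 2.78
tcp_pos: [0.4872, 0.2317, 0.2519]
eef_rot: [-0.47, 3.105, 0.0]
ft_force: [0.8, 0.1, 0.3]
opening: -0.0001
```

```bash
python3 - <<'E'
from h import *
import pickle
c=calibration("wrist");im=snapshot("wrist");p,R=pose();print(p,yaw(R))
pickle.dump((c,im),open('w2.pkl','wb'))
c1,_=pickle.load(open('w1.pkl','rb'))
u,v=proj(c,onz(c1,255,194,.05)).astype(int);print(u,v)
x0,y0=max(u-85,0),v-37
print(x0,y0)
cv2.imwrite("pics/w2z.png",cv2.resize(im[y0:y0+75,x0:x0+170,::-1],None,fx=4.5,fy=4.5,interpolation=cv2.INTER_CUBIC))
E
```

```text
[0.48760754 0.23139632 0.25167769] 0.2997082419919893
208 252
123 215
```

View pics/w2z.png

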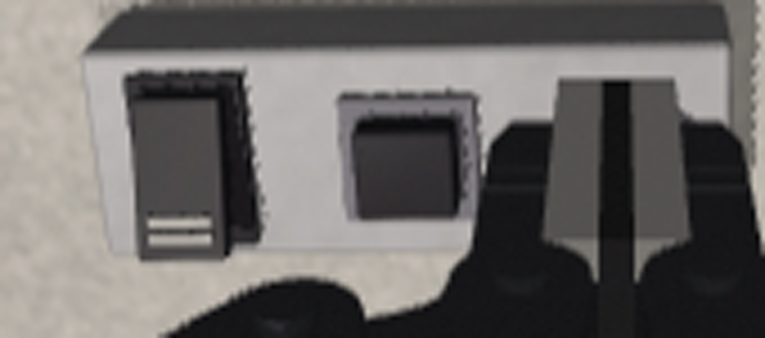

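```bash
python3 - <<'E'
from h import *
import pickle
a,_=pickle.load(open('w1.pkl','rb'));b,_=pickle.load(open('w2.pkl','rb'));T=calibration("top")
f=lambda p,x0,y0:((p[0]+.5)/4.5-.5+x0,(p[1]+.5)/4.5-.5+y0)
W={}
for n,p,q in [('square',(379,206),(407,176)),('mark',(140,275),(180,239)),('mark_up',(140,257),(180,222)),('rk far end',(141,294),(182,259)),('rk near end',(138,122),(176,98)),('cornerNW',(33,78),(85,50)),('cornerNE',(722,71),(728,47))]:
    X,r=tri([(a,*f(p,175,150)),(b,*f(q,123,215))]);print(n,X.round(4),[float(i) for i in r])
P=f((616,200),175,150); print('round on .05',onz(a,*P,.05).round(4)); 
for p in [(33,78),(722,71),(712,297),(50,303)]: print('unit corner .036',onz(a,*f(p,175,150),.036).round(4))
s=onz(a,*f((379,206),175,150),.05);print('sq .05',s.round(4))
E
```

```text
square [0.6153 0.2104 0.0503] [0.4, 0.4]
mark [0.6508 0.154  0.0561] [0.1, 0.1]
mark_up [0.6465 0.1526 0.0545] [0.1, 0.1]
rk far end [0.6549 0.1561 0.0589] [0.2, 0.2]
rk near end [0.6126 0.1422 0.0475] [0.1, 0.1]
cornerNW [0.6135 0.1106 0.0328] [0.2, 0.2]
cornerNE [0.5552 0.2881 0.038 ] [0.1, 0.1]
round on .05 [0.5948 0.2702 0.05  ]
unit corner .036 [0.6125 0.111  0.036 ]
unit corner .036 [0.5554 0.2887 0.036 ]
unit corner .036 [0.6176 0.3101 0.036 ]
unit corner .036 [0.6753 0.1303 0.036 ]
sq .05 [0.6153 0.21   0.05  ]
```

```bash
python3 - <<'E'
from h import *
p,R=pose();print(plan(p,yaw(R),[.40,-.205,.25],-.047), yaw(R))
E
```

```text
(np.float64(0.34670824199198913), array([ 0.06700772, -0.44003045,  0.00167769])) 0.2997082419919893
```

Emit:
apply_moves --rows "0 0 0 0 0.1734; 0 0 0 0 0.1734; 0 0.0084 -0.055 0 0; 0 0.0084 -0.055 0 0; 0 0.0084 -0.055 0 0; 0 0.0084 -0.055 0 0; 0 0.0084 -0.055 0 0; 0 0.0084 -0.055 0 0; 0 0.0084 -0.055 0 0; 0 0.0084 -0.055 0 0"

```text
time: 4.08
tcp_pos: [0.3988, -0.2079, 0.2514]
eef_rot: [0.076, 3.14, -0.001]
ft_force: [1.3, 0.7, 0.7]
opening: 0.0004
```

Emit:
apply_moves --rows "0 0 0 0 0; 0 0 0 0 0; 0 0 0 0 0"

```text
time: 4.45
tcp_pos: [0.3994, -0.2043, 0.2513]
eef_rot: [-0.073, -3.141, -0.0]
ft_force: [0.6, -0.7, 0.1]
opening: -0.0
```

```bash
python3 - <<'E'
from h import *
import pickle
c=calibration("wrist");im=snapshot("wrist");p,R=pose();print(p,yaw(R))
pickle.dump((c,im),open('w3.pkl','wb'))
cv2.imwrite("pics/w3.png",cv2.resize(im[:,:,::-1],None,fx=1.5,fy=1.5))
E
```

```text
[ 0.39933501 -0.20422641  0.25132311] -0.04588785942262113
```

View pics/w3.png

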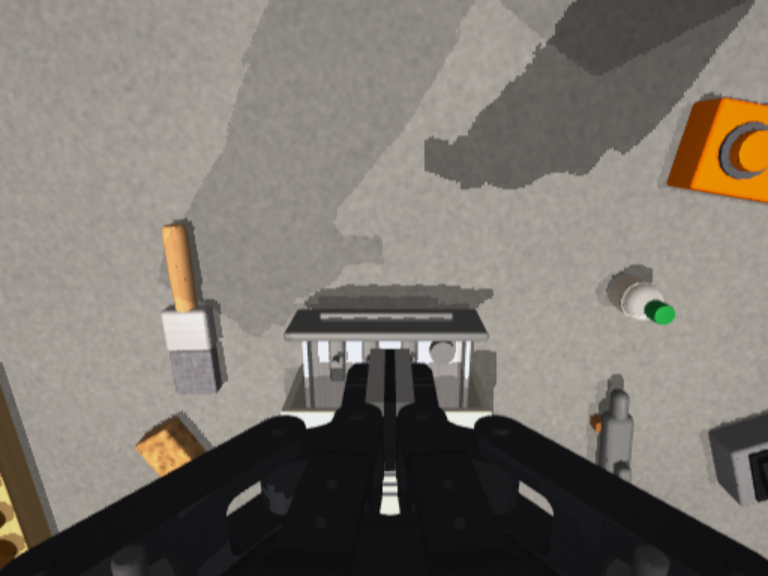

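The drawer's ridge runs from (320,317) to (452,317) in this 1.5x picture and the top edge of the plate is at row 333. It is parallel to the tool, so the yaw is good. The bottle at (655,310) is well to the side.

```bash
python3 - <<'E'
from h import *
import pickle
c,_=pickle.load(open('w3.pkl','rb'));T=calibration("top")
for u,v in [(320,314),(452,314)]: print('ridge front top edge',onz(c,u/1.5,v/1.5,.048).round(4))
for u,v in [(286,336),(488,336)]: print('plate top edge',onz(c,u/1.5,v/1.5,.07).round(4))
zd=lambda x,y:((x+.5)/5-.5+285,(y+.5)/5-.5+140)
for a,b in [((320,314),(270,427)),((452,314),(95,420))]:
    X,r=tri([(c,a[0]/1.5,a[1]/1.5),(T,*zd(*b))]);print(X.round(4),r)
p,R=pose();print(plan(p,yaw(R),[.41,-.210,.036],-.046))
E
```

```text
ridge front top edge [ 0.4519 -0.262   0.048 ]
ridge front top edge [ 0.4569 -0.1537  0.048 ]
plate top edge [ 0.4608 -0.2862  0.07  ]
plate top edge [ 0.468  -0.1286  0.07  ]
[ 0.4548 -0.2643  0.0406] [np.float64(0.9), np.float64(0.9)]
[ 0.4557 -0.1557  0.0543] [np.float64(1.7), np.float64(1.7)]
(np.float64(0.00011214057737873873), array([-0.0109192 , -0.00527706,  0.21532311]))
```

Emit:
apply_moves --rows "0 -0.005 -0.002 0.036 0; 0 -0.005 -0.002 0.036 0; 0 0 -0.001 0.036 0; 0 0 0 0.036 0; 0 0 0 0.036 0; 0 0 0 0.027 0; 0 0 0 0.01 0; 0 0 0 0 0; 0 0 0 0 0"

```text
time: 5.62
tcp_pos: [0.4095, -0.2109, 0.0353]
eef_rot: [0.074, 3.139, -0.002]
ft_force: [0.5, -0.4, -0.7]
opening: -0.0001
```

Emit:
apply_moves --rows "0 -0.01 0 0 0; 0 -0.01 0 0 0; 0 -0.007 0 0 0; 0 -0.006 0 0 0; 0 -0.006 0 0 0; 0 -0.006 0 0 0; 0 0 0 0 0"

```text
time: 6.5
tcp_pos: [0.4542, -0.2128, 0.0343]
eef_rot: [0.074, 3.14, 0.0]
ft_force: [0.5, -0.1, 0.3]
opening: 0.0
```

Emit:
apply_moves --rows "0 -0.006 0 0 0; 0 -0.006 0 0 0; 0 -0.006 0 0 0"

```text
time: 6.88
tcp_pos: [0.4719, -0.2135, 0.0342]
eef_rot: [-0.075, -3.14, -0.001]
ft_force: [-2.5, 0.3, -0.5]
opening: 0.0002
```

```bash
python3 - <<'E'
from h import *
s=get_state();print(s['ft_force'],s['tcp_pos'])
im=snapshot("wrist");t=snapshot("top")
cv2.imwrite("pics/w4.png",im[:,:,::-1]);cv2.imwrite("pics/t4.png",cv2.resize(t[130:240,270:380,::-1],None,fx=5,fy=5,interpolation=cv2.INTER_CUBIC))
E
```

```text
[-2.4665563   0.32840709 -0.47471497] [ 0.47187838 -0.21349391  0.03418503]
```

View pics/w4.png

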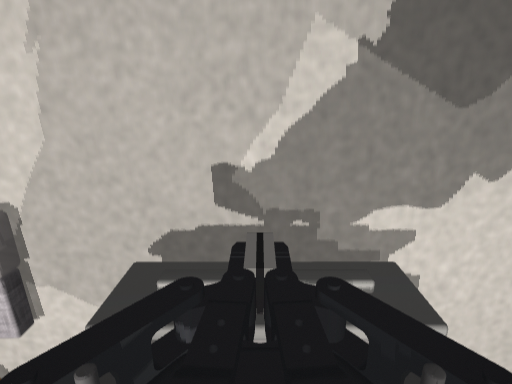

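View pics/t4.png

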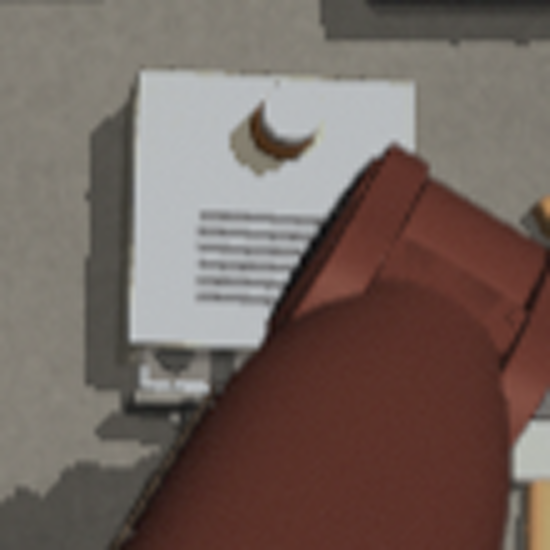

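The drawer is sliding with about -2.5 N on the tool. I'll go on towards the stop in small steps.

Emit:
apply_moves --rows "0 -0.006 0 0 0; 0 -0.006 0 0 0; 0 -0.006 0 0 0; 0 -0.004 0 0 0"

```text
time: 7.48
tcp_pos: [0.4941, -0.2147, 0.0343]
eef_rot: [0.075, 3.141, -0.0]
ft_force: [-2.6, 0.6, 0.3]
opening: 0.0001
```

Emit:
apply_moves --rows "0 -0.002 0 0 0; 0 -0.002 0 0 0"

```text
time: 7.72
tcp_pos: [0.4977, -0.2149, 0.0343]
eef_rot: [-0.075, -3.141, 0.0]
ft_force: [-0.7, -0.3, -0.2]
opening: -0.0003
```

Emit:
apply_moves --rows "0 -0.002 0 0 0; 0 -0.002 0 0 0"

```text
time: 7.98
tcp_pos: [0.4984, -0.2148, 0.0341]
eef_rot: [-0.076, -3.134, 0.0]
ft_force: [-19.0, -0.7, 12.8]
opening: 0.0001
```

Emit:
apply_moves --rows "0 -0.002 0 0 0; 0 -0.002 0 0 0"

```text
time: 8.22
tcp_pos: [0.4986, -0.2148, 0.034]
eef_rot: [-0.077, -3.127, 0.001]
ft_force: [-34.6, -3.1, 29.6]
opening: -0.0002
```

The stop was reached at TCP x 0.4986, i.e. ridge at about 0.510, which is what the shut position predicts. I'll back off and check.

Emit:
apply_moves --rows "0 0.006 0 0 0; 0 0.01 0 0 0; 0 0.02 0 0 0; 0 0.03 0 0 0; 0 0.03 0 0 0; 0 0.01 0 -0.03 0; 0 0 0 -0.06 0; 0 0 0 -0.06 0; 0 0 0 -0.06 0; 0 0 0 0 0"

```text
time: 9.48
tcp_pos: [0.4021, -0.2118, 0.2488]
eef_rot: [0.074, 3.133, -0.008]
ft_force: [0.5, -0.4, -0.7]
opening: 0.0001
```

```bash
python3 - <<'E'
from h import *
import pickle
s=get_state();print(s['ft_force'],s['tcp_pos'])
c=calibration("wrist");im=snapshot("wrist");t=snapshot("top")
pickle.dump((c,im),open('w5.pkl','wb'))
cv2.imwrite("pics/w5.png",cv2.resize(im[:,:,::-1],None,fx=1.5,fy=1.5));cv2.imwrite("pics/t5.png",cv2.resize(t[130:240,270:380,::-1],None,fx=5,fy=5,interpolation=cv2.INTER_CUBIC))
E
```

```text
[ 0.49484226 -0.41731092 -0.70709856] [ 0.40209477 -0.21181979  0.24880215]
```

View pics/w5.png

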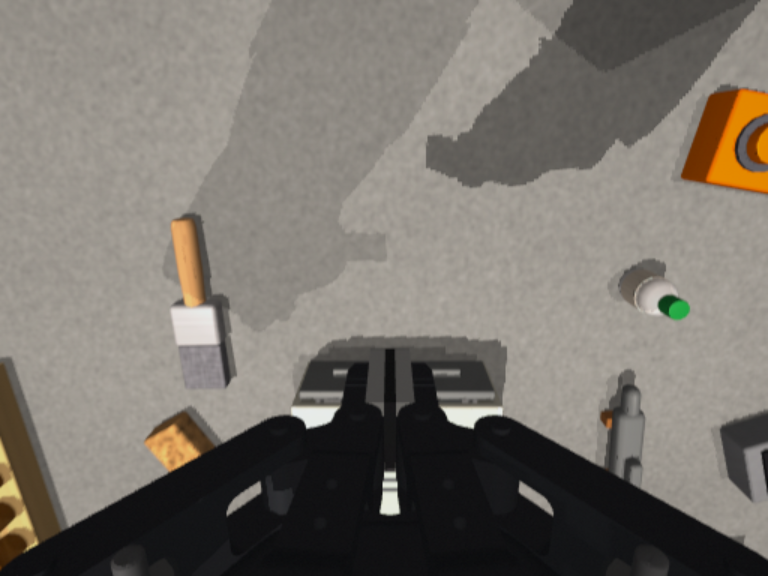

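View pics/t5.png

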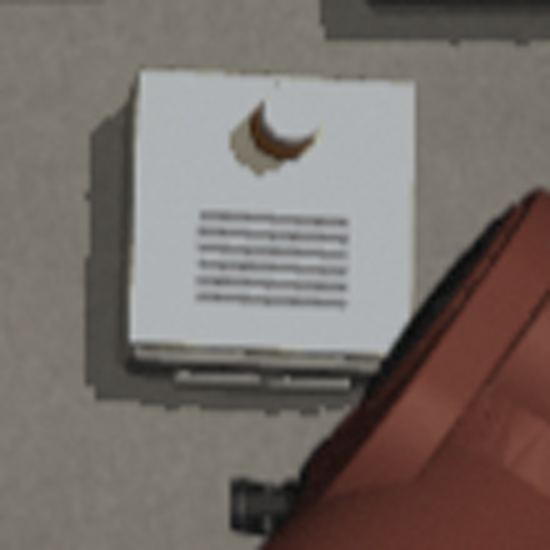

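The drawer looks shut in both pictures: the plate lies against the cabinet and the ridge front is at row 370. I'll check that number and plan the move to the rocker.

```bash
python3 - <<'E'
from h import *
import pickle
c,_=pickle.load(open('w5.pkl','rb'))
r=onz(c,347/1.5,370/1.5,.048);e=onz(c,300/1.5,407/1.5,.08);e2=onz(c,495/1.5,407/1.5,.08)
print(r.round(4),e.round(4),e2.round(4)); ax=np.array([np.cos(.046),-np.sin(.046),0]);print('ridge to cabinet front along axis (16 exp)',(e-r)@ax,(e2-r)@ax)
p,R=pose();print(yaw(R),plan(p,yaw(R),[.653,.155,.15],.312))
q=[.653,.155,.15]
print(plan(q,.312,[.595,.2705,.15],.312))
E
```

```text
[ 0.5074 -0.2521  0.048 ] [ 0.5214 -0.2876  0.08  ] [ 0.5282 -0.1331  0.08  ]
ridge to cabinet front along axis (16 exp) 0.015659094470493445 0.015393608240949706
-0.047516904078184916 (np.float64(-0.35951690407818493), array([-0.35283606,  0.27011564,  0.09470025]))
(-0.0, array([0.01974566, 0.12772767, 0.        ]))
```

Emit:
apply_moves --rows "0 0 0 0 -0.18; 0 0 0 0 -0.18; 0 -0.044 0.0338 0 0; 0 -0.044 0.0338 0 0; 0 -0.044 0.0338 0 0; 0 -0.044 0.0338 0 0; 0 -0.044 0.0338 0 0; 0 -0.044 0.0338 0 0; 0 -0.044 0.0338 0 0; 0 -0.044 0.0338 0 0"

```text
time: 10.82
tcp_pos: [0.6518, 0.1569, 0.2422]
eef_rot: [0.489, -3.101, -0.0]
ft_force: [0.8, -0.5, 0.5]
opening: -0.0
```

Emit:
apply_moves --rows "0 0 0 0.03 0; 0 0 0 0.03 0; 0 0 0 0.03 0; 0 0 0 0 0; 0 0 0 0 0"

```text
time: 11.45
tcp_pos: [0.6517, 0.1553, 0.1546]
eef_rot: [0.489, -3.103, -0.0]
ft_force: [0.6, -0.4, 1.0]
opening: 0.0
```

```bash
python3 - <<'E'
from h import *
import pickle
p,R=pose();print(p,yaw(R),plan(p,yaw(R),[.653,.155,.065],.312))
c=calibration("wrist");im=snapshot("wrist")
pickle.dump((c,im),open('w6.pkl','wb'))
cv2.imwrite("pics/w6.png",cv2.resize(im[:,:,::-1],None,fx=1.5,fy=1.5))
for X in [[.653,.155,.055],[.595,.2705,.05],[.6153,.21,.05]]: print(proj(c,np.array(X))*1.5)
E
```

```text
[0.65169585 0.15528765 0.15456174] 0.3123327483648568 (np.float64(0.0003327483648569718), array([-0.00115289, -0.00067409,  0.08956174]))
[385.3381405  288.73067587]
[611.99747901 252.80330687]
[498.72097822 254.00789559]
```

View pics/w6.png

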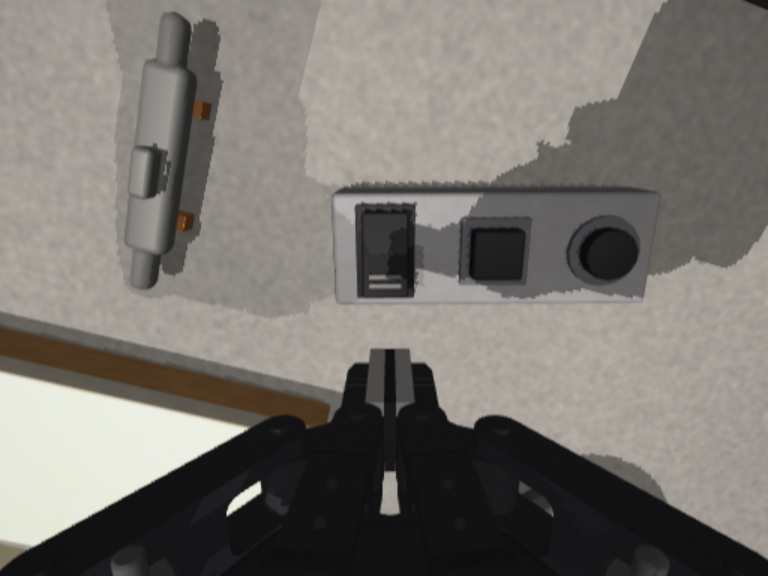

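The picture agrees with the measurements: the rocker's raised end is at (386,283), predicted (385,289), and the round key is at (610,252), predicted (612,253). Now down on the rocker.

Emit:
apply_moves --rows "0 -0.001 0 0.03 0; 0 0 0 0.03 0; 0 0 0 0.025 0; 0 0 0 0 0; 0 0 0 0.004 0; 0 0 0 0.004 0; 0 0 0 0.003 0; 0 0 0 0.002 0"

```text
time: 12.5
tcp_pos: [0.6527, 0.1556, 0.0564]
eef_rot: [-0.489, 3.103, -0.0]
ft_force: [0.2, -0.0, 2.1]
opening: -0.0002
```

Emit:
apply_moves --rows "0 0 0 0.002 0; 0 0 0 0.002 0"

```text
time: 12.75
tcp_pos: [0.6537, 0.1559, 0.0529]
eef_rot: [-0.488, 3.101, 0.0]
ft_force: [3.0, 1.0, 3.4]
opening: -0.0002
```

Emit:
apply_moves --rows "0 0 0 0.002 0; 0 0 0 0.002 0"

```text
time: 13.0
tcp_pos: [0.6545, 0.1561, 0.0495]
eef_rot: [-0.488, 3.099, 0.001]
ft_force: [4.6, 2.5, 8.4]
opening: 0.0
```

Emit:
apply_moves --rows "0 0 0 0.002 0"

```text
time: 13.12
tcp_pos: [0.6547, 0.1561, 0.0489]
eef_rot: [-0.488, 3.098, 0.0]
ft_force: [-2.5, 1.8, 30.1]
opening: -0.0003
```

The force jumped to 30 N at z 0.0489, so the rocker is at its stop. Lifting to check.

Emit:
apply_moves --rows "0 0 0 -0.004 0; 0 0 0 -0.015 0; 0 0 0 -0.04 0; 0 0 0 -0.045 0; 0 0 0 0 0; 0 0 0 0 0"

```text
time: 13.88
tcp_pos: [0.6521, 0.1555, 0.15]
eef_rot: [0.488, -3.102, 0.0]
ft_force: [-0.6, -0.3, -0.3]
opening: 0.0003
```

```bash
python3 - <<'E'
from h import *
import pickle
p,R=pose();print(p,yaw(R),get_state()['time'],get_state()['ft_force'])
c=calibration("wrist");im=snapshot("wrist")
pickle.dump((c,im),open('w7.pkl','wb'))
cv2.imwrite("pics/w7.png",cv2.resize(im[110:220,200:455,::-1],None,fx=3,fy=3,interpolation=cv2.INTER_CUBIC))
c6,i6=pickle.load(open('w6.pkl','rb'))
cv2.imwrite("pics/w6z.png",cv2.resize(i6[110:220,200:455,::-1],None,fx=3,fy=3,interpolation=cv2.INTER_CUBIC))
E
```

```text
[0.65207051 0.15549668 0.15004805] 0.3123424441562376 13.875 [-0.60347438 -0.28740324 -0.25829282]
```

View pics/w7.png

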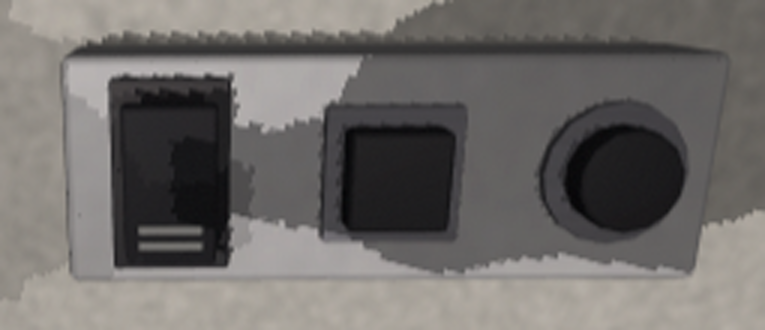

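View pics/w6z.png

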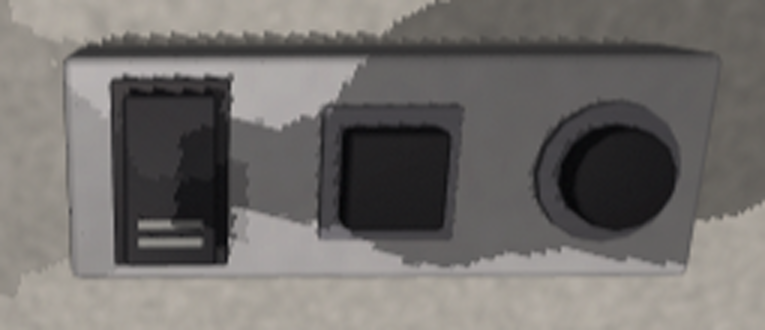

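```bash
python3 - <<'E'
from h import *
import pickle
c6,_=pickle.load(open('w6.pkl','rb'));c7,_=pickle.load(open('w7.pkl','rb'))
f=lambda p:((p[0]+.5)/3-.5+200,(p[1]+.5)/3-.5+110)
for a,b,z in [((70,275),(72,278),.036),((686,273),(692,275),.036),((64,58),(62,58),.036),((400,180),(402,182),.05),((621,178),(629,178),.05)]:
    print(onz(c6,*f(a),z).round(4),onz(c7,*f(b),z).round(4))
p,R=pose();print(plan(p,yaw(R),[.595,.2705,.15],.312))
E
```

```text
[0.6765 0.1296 0.036 ] [0.6758 0.1306 0.036 ]
[0.6176 0.3097 0.036 ] [0.6172 0.3088 0.036 ]
[0.6138 0.11   0.036 ] [0.6137 0.11   0.036 ]
[0.6154 0.2105 0.05  ] [0.6154 0.21   0.05  ]
[0.5957 0.2696 0.05  ] [0.595  0.2694 0.05  ]
(np.float64(0.00037011797452546347), array([ 0.01862687,  0.12688667, -0.0006688 ]))
```

The unit has not moved (within 1 mm). I'm going over the round key, at (0.595, 0.270), and taking a second view of the rocker to check its tilt.

Emit:
apply_moves --rows "0 0.0046 0.0316 0 0; 0 0.0046 0.0316 0 0; 0 0.0046 0.0316 0 0; 0 0.0046 0.0316 0 0; 0 0 0 0 0; 0 0 0 0 0; 0 0 0 0 0"

```text
time: 14.8
tcp_pos: [0.5964, 0.2693, 0.1498]
eef_rot: [0.487, -3.103, 0.001]
ft_force: [0.5, 1.1, 0.6]
opening: 0.0001
```

```bash
python3 - <<'E'
from h import *
import pickle
p,R=pose();print(p,yaw(R),plan(p,yaw(R),[.595,.2698,.06],.312))
c=calibration("wrist");im=snapshot("wrist")
pickle.dump((c,im),open('w8.pkl','wb'))
u,v=proj(c,np.array([.635,.149,.05])).astype(int);x0,y0=max(u-30,0),v-40;print(u,v,x0,y0)
cv2.imwrite("pics/w8r.png",cv2.resize(im[y0:y0+80,x0:x0+100,::-1],None,fx=6,fy=6,interpolation=cv2.INTER_CUBIC))
c7,i7=pickle.load(open('w7.pkl','rb'))
cv2.imwrite("pics/w7r.png",cv2.resize(i7[125:205,220:320,::-1],None,fx=6,fy=6,interpolation=cv2.INTER_CUBIC))
cv2.imwrite("pics/w8.png",cv2.resize(im[:,:,::-1],None,fx=1.5,fy=1.5))
E
```

```text
[0.59643704 0.26926288 0.14981854] 0.311333943736458 (np.float64(-0.000666056263542103), array([0.00120279, 0.00095231, 0.08981854]))
108 190 78 150
```

View pics/w8r.png

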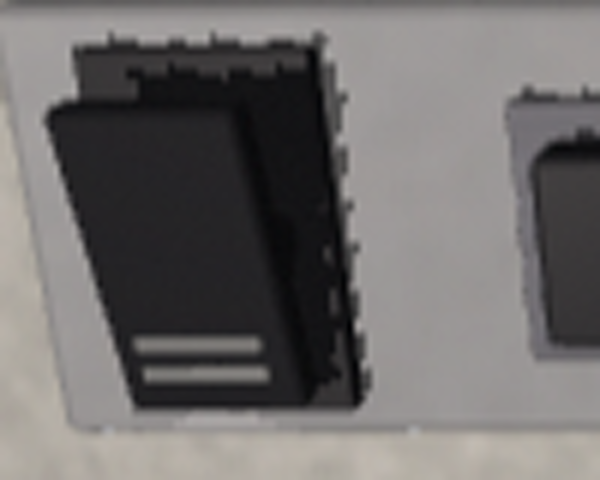

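View pics/w7r.png

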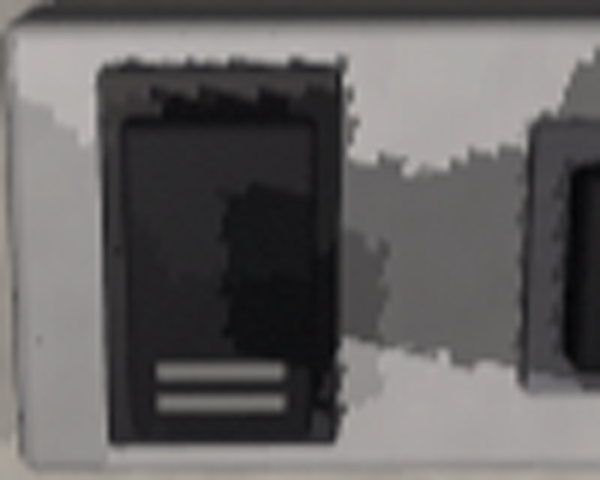

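View pics/w8.png

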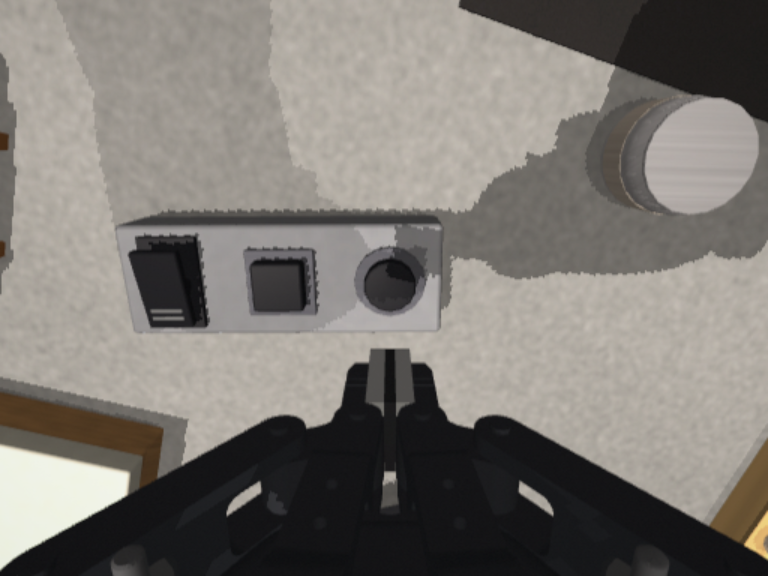

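The near end of the rocker now stands up and the marked far end lies down. Next I'll compute the tilt.

```bash
python3 - <<'E'
from h import *
import pickle
c7,_=pickle.load(open('w7.pkl','rb'));c8,_=pickle.load(open('w8.pkl','rb'))
f=lambda p,x,y:((p[0]+.5)/6-.5+x,(p[1]+.5)/6-.5+y)
L=[]
for a,b in [((220,122),(147,112)),((221,404),(206,376)),((221,372),(197,346))]:
    X,r=tri([(c7,*f(a,220,125)),(c8,*f(b,78,150))]);print(X.round(4),r);L.append(X)
d=L[1]-L[0];print('slope',np.degrees(0)+d[2]/np.hypot(d[0],d[1]))
E
```

```text
[0.6148 0.1424 0.0546] [np.float64(0.4), np.float64(0.4)]
[0.6533 0.1548 0.0498] [np.float64(0.2), np.float64(0.2)]
[0.6484 0.1532 0.0511] [np.float64(0.2), np.float64(0.2)]
slope -0.11722954443718027
```

Heights of the mark dropped from 56.1 to 49.8 mm, as expected for "on". The fitted slope of -0.12 is a bit short of the expected -0.2, and the black edge is hard to pick. I have plenty of time, so I'll press again a little farther from the pivot to be sure of the stop before going on.

Emit:
apply_moves --rows "0 -0.0057 -0.0316 0 0; 0 -0.0057 -0.0316 0 0; 0 -0.0057 -0.0316 0 0; 0 -0.0056 -0.0315 0 0; 0 0 0 0.03 0; 0 0 0 0.03 0; 0 0 0 0.028 0; 0 0 0 0.005 0; 0 0 0 0 0"

```text
time: 15.98
tcp_pos: [0.657, 0.1567, 0.0578]
eef_rot: [-0.488, 3.103, -0.0]
ft_force: [0.8, 0.4, 0.5]
opening: 0.0004
```

Emit:
apply_moves --rows "0 0 0 0.003 0; 0 0 0 0.002 0; 0 0 0 0.001 0; 0 0 0 0 0"

```text
time: 16.48
tcp_pos: [0.6566, 0.1571, 0.0514]
eef_rot: [-0.489, 3.103, -0.0]
ft_force: [-1.0, 0.3, -0.8]
opening: 0.0001
```

Emit:
apply_moves --rows "0 0 0 0.001 0; 0 0 0 0.001 0"

```text
time: 16.73
tcp_pos: [0.6566, 0.1571, 0.0493]
eef_rot: [-0.489, 3.103, 0.0]
ft_force: [-0.1, 0.1, 1.4]
opening: 0.0001
```

Emit:
apply_moves --rows "0 0 0 0.001 0; 0 0 0 0.0005 0"

```text
time: 16.98
tcp_pos: [0.6568, 0.157, 0.0489]
eef_rot: [-0.489, 3.103, -0.0]
ft_force: [-4.4, -0.6, 12.6]
opening: -0.0002
```

The first contact came at 49.3 mm and the force was stiff straight away (12.6 N at 48.9 mm), so the rocker is fully on. Now the round key.

Emit:
apply_moves --rows "0 0 0 -0.005 0; 0 0 0 -0.02 0; 0 0 0 -0.03 0; 0 0.0056 0.0315 0 0; 0 0.0057 0.0315 0 0; 0 0.0057 0.0315 0 0; 0 0.0057 0.0315 0 0; 0 0 0 0 0; 0 0 0 0 0; 0 0 0 0 0"

```text
time: 18.23
tcp_pos: [0.5968, 0.2691, 0.1028]
eef_rot: [-0.487, 3.104, -0.0]
ft_force: [0.2, -0.4, 0.4]
opening: -0.0002
```

```bash
python3 - <<'E'
from h import *
p,R=pose();print(p,yaw(R),plan(p,yaw(R),[.595,.2698,.054],.312))
E
```

```text
[0.59682777 0.26906875 0.10277098] 0.31130643895151355 (np.float64(-0.0006935610484863908), array([0.00151506, 0.001257  , 0.04877098]))
```

Emit:
apply_moves --rows "0 0.0015 0.0012 0.02 0; 0 0 0 0.02 0; 0 0 0 0.009 0; 0 0 0 0 0; 0 0 0 0.002 0; 0 0 0 0.002 0; 0 0 0 0.002 0; 0 0 0 0.002 0"

```text
time: 19.23
tcp_pos: [0.595, 0.2708, 0.0462]
eef_rot: [-0.489, 3.102, 0.0]
ft_force: [-0.6, 0.1, 3.3]
opening: 0.0001
```

Emit:
apply_moves --rows "0 0 0 0.001 0; 0 0 0 0.001 0; 0 0 0 0.001 0"

```text
time: 19.6
tcp_pos: [0.595, 0.2708, 0.0438]
eef_rot: [-0.489, 3.102, 0.0]
ft_force: [-2.3, -0.3, 18.0]
opening: -0.0002
```

The key bottomed at z 43.8 mm (expected 44) with 18 N. I'll let it spring back and check everything.

Emit:
apply_moves --rows "0 0 0 0 0; 0 0 0 -0.003 0; 0 0 0 -0.005 0; 0 0 0 -0.02 0; 0 0 0 -0.04 0; 0 0 0 -0.04 0; 0 0.04 0 0 0; 0 0.04 0 -0.03 0; 0 0 0 0 0; 0 0 0 0 0"

```text
time: 20.85
tcp_pos: [0.5185, 0.2461, 0.1806]
eef_rot: [0.489, -3.103, -0.0]
ft_force: [0.6, -0.2, -0.6]
opening: 0.0004
```

```bash
python3 - <<'E'
from h import *
import pickle
s=get_state();print(s['time'],s['tcp_pos'],s['ft_force'])
c=calibration("wrist");im=snapshot("wrist");t=snapshot("top");sc=snapshot("scene")
pickle.dump((c,im),open('w9.pkl','wb'))
cv2.imwrite("pics/w9.png",cv2.resize(im[:,:,::-1],None,fx=1.5,fy=1.5))
cv2.imwrite("pics/t9.png",cv2.resize(t[:,:,::-1],None,fx=1.5,fy=1.5))
cv2.imwrite("pics/s9.png",cv2.resize(sc[:,:,::-1],None,fx=1.5,fy=1.5))
E
```

```text
20.85 [0.51848242 0.24610419 0.18058662] [ 0.61243944 -0.18634423 -0.55351435]
```

View pics/w9.png

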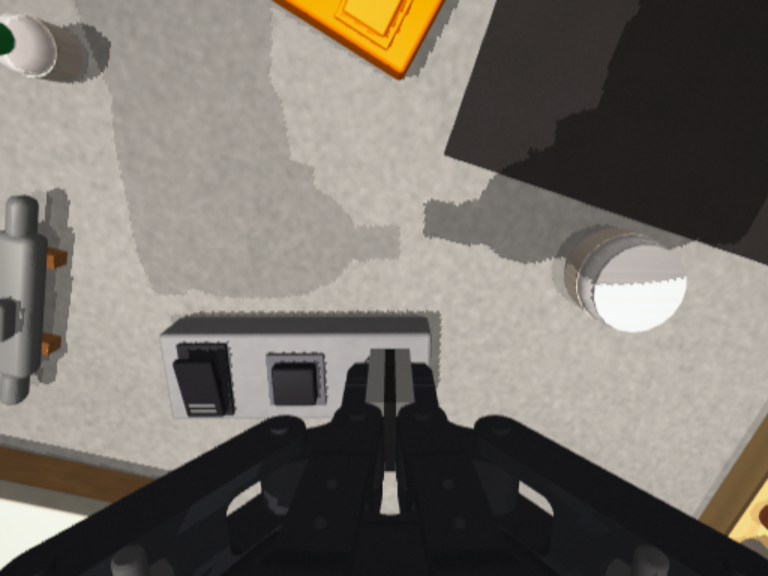

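View pics/t9.png

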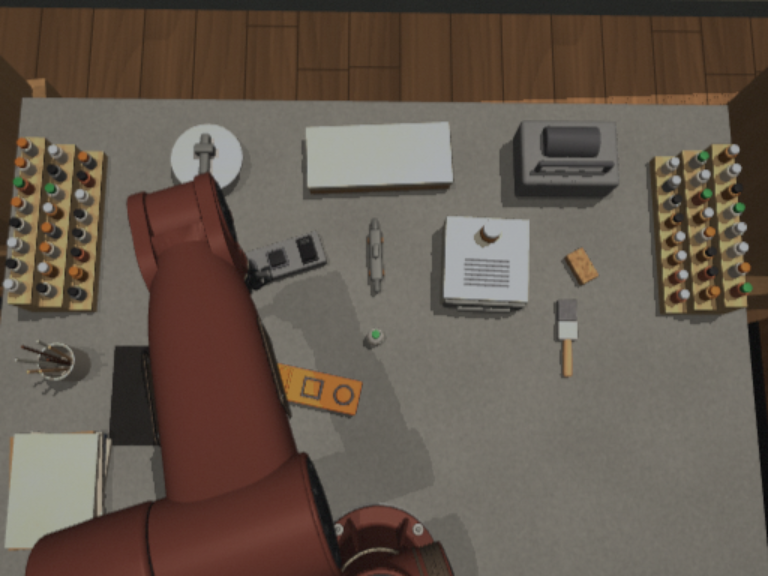

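View pics/s9.png

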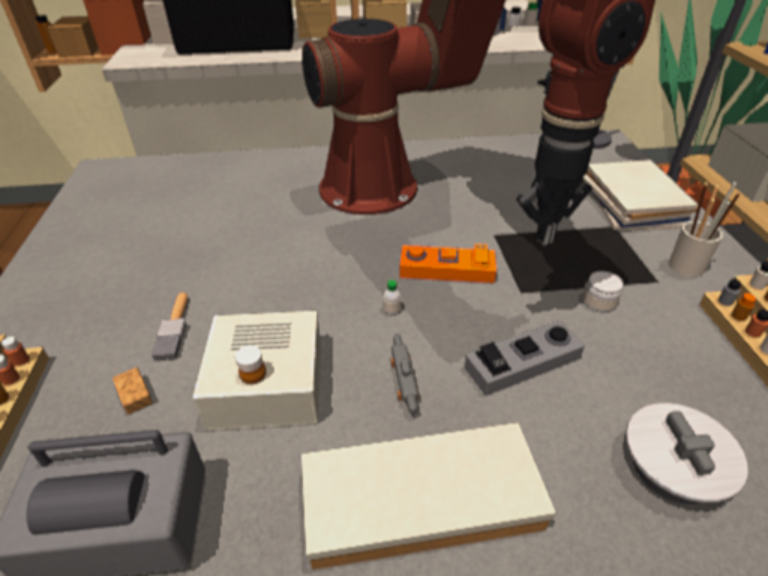

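The final pictures show the drawer shut, the rocker tipped with its near end up, and the round key standing up at (558,335) in the scene picture. The unit, bottle, hull, jar, tin, block and brush stand where they did, and the tool is clear.

```bash
python3 -c "
from plant import *
print(hand_in())"
```

```text
the job is handed in; nothing more can be done
None
```

The drying run is started and handed in at about 21 s, with the tool in free air. I did the three actions in the order asked.

- **Drawer:** pushed shut until it hit its stop at 35 N. Afterwards the ridge stood 15.5 mm in front of the cabinet, against 16 mm expected when shut.
- **Rocker:** pressed on its raised far half to a hard stop at 30 N, tip height 48.9 mm. The marked end dropped from 56.1 to 49.8 mm.
    - **Disagreement:** the tilt I measured from the pictures was −0.12, where about −0.2 was expected. The dark edge was hard to pick out.
    - **Second press:** I pressed again farther out before going on. It met stiff resistance straight away at the height expected for on.
- **Round key:** pressed to 43.8 mm, where 44 mm is right down, at 18 N. The final scene picture shows it standing up again; I did not measure its height after release.

The square key was not touched. The unit stayed put within 1 mm after the first rocker press. In the final pictures the unit and everything else stand where they did.

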